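# Turn the jar carousel until the yellow jar faces the pointer

### The job

Turn the jar carousel so that the yellow jar stands at the front, in line with the red arrow on the carousel's foot. Push the turntable round gently with the fingertips at its rim, against the upright pegs, without gripping it; do not touch or lift any jar, leave everything else on the bench where it is, and finish clear of it all with the turntable at rest.

Things in the scene. Friction and masses are not known exactly. Their poses are not given: they have to be found in the camera images.
- carousel_base: fixed black foot of the jar carousel; origin on the turning axis at bench level. A narrow black tongue, 34 mm wide and 8 mm high, with a red arrow on it (12.5 mm high, its head towards the plate) runs out along the foot's -x axis to 190 mm from the axis: this is the front. It faces the robot roughly (yaw differs by up to 0.35 rad).
- pointer (a point): the red arrow on the tongue, 160 mm from the turning axis, 12.5 mm above the bench
- turntable_center (a point): centre of the white round turntable, on the axis, on the plate's top face, 28 mm above the bench; the plate has a radius of 135 mm and is 10 mm thick, with nothing under its rim but the foot and tongue. It turns freely without end either way about the vertical axis with some friction (about 1.2 N pushed at a peg) and stays where it is left, without coasting noticeably.
- peg_1 (a point): top of one of four identical upright finger pegs (black rubber sleeve, 14 mm thick) fixed at the turntable's rim, 123 mm from the axis, each half-way between two jars, 45 degrees round from them; 56 mm tall above the plate, top 84 mm above the bench; for pushing the turntable round
- peg_2 (a point): top of one of four identical upright finger pegs (black rubber sleeve, 14 mm thick) fixed at the turntable's rim, 123 mm from the axis, each half-way between two jars, 45 degrees round from them; 56 mm tall above the plate, top 84 mm above the bench; for pushing the turntable round
- peg_3 (a point): top of one of four identical upright finger pegs (black rubber sleeve, 14 mm thick) fixed at the turntable's rim, 123 mm from the axis, each half-way between two jars, 45 degrees round from them; 56 mm tall above the plate, top 84 mm above the bench; for pushing the turntable round
- peg_4 (a point): top of one of four identical upright finger pegs (black rubber sleeve, 14 mm thick) fixed at the turntable's rim, 123 mm from the axis, each half-way between two jars, 45 degrees round from them; 56 mm tall above the plate, top 84 mm above the bench; for pushing the turntable round
- jar_yellow_center (a point): centre, half-way up, of the loose sample jar with yellow contents and yellow lid: 48 mm thick, 74 mm tall, top 102 mm above the bench, standing in one of four low seat rings (8 mm high) on the turntable, 70 mm from the axis and 90 degrees apart; which jar is in which seat differs
- jar_blue_center (a point): centre, half-way up, of the loose sample jar with blue contents and blue lid: 48 mm thick, 78 mm tall, top 106 mm above the bench, standing in one of four low seat rings (8 mm high) on the turntable, 70 mm from the axis and 90 degrees apart; which jar is in which seat differs
- jar_red_center (a point): centre, half-way up, of the loose sample jar with red contents and red lid: 48 mm thick, 74 mm tall, top 102 mm above the bench, standing in one of four low seat rings (8 mm high) on the turntable, 70 mm from the axis and 90 degrees apart; which jar is in which seat differs
- jar_black_center (a point): centre, half-way up, of the loose sample jar with black contents and black lid: 48 mm thick, 78 mm tall, top 106 mm above the bench, standing in one of four low seat rings (8 mm high) on the turntable, 70 mm from the axis and 90 degrees apart; which jar is in which seat differs
- the_weight_500: bystander: large brass check weight, 37 mm across, 50 high; origin at the centre of its underside
- the_weight_200: bystander: small brass check weight, 28 mm across, 38 high; origin at the centre of its underside
- the_dropper_bottle: bystander: brown dropper bottle, 35 mm across, 112 high; origin at the centre of its underside
- the_label_tin: bystander: white screw-lid tub, 69 mm across, 103 high; origin at the centre of its underside
Mind the look-alikes: they are no part of the job. Leave any purple look-alike of the part that bears jar_yellow_center alone.

How it is judged:
At the end, for the whole second after the job is handed in: The yellow jar is on the pointer's side of the axis, its centre within 8 mm of the line from the axis through the red arrow (about 6.5 degrees), at rest; all four jars stand upright in their seats; the bystanders are within 20 mm of where they stood (y of jar_yellow_center in the frame of carousel_base between -0.008 and 0.008 m and x of jar_yellow_center in the frame of carousel_base below -0.055 m and linear speed of jar_yellow below 0.01 m/s and horizontal distance between jar_yellow_center and turntable_center between 0.06 and 0.08 m and angle between each of jar_yellow_center, jar_blue_center, jar_red_center, jar_black_center's own z axis and vertical below 0.1 rad and height (world z) of each of jar_yellow_center, jar_blue_center, jar_red_center, jar_black_center below 0.075 m and horizontal distance between jar_blue_center and turntable_center between 0.06 and 0.08 m and horizontal distance between jar_red_center and turntable_center between 0.06 and 0.08 m and horizontal distance between jar_black_center and turntable_center between 0.06 and 0.08 m and distance of each of the_weight_500, the_weight_200, the_dropper_bottle, the_label_tin from where it was at the start of the episode below 0.02 m); the robot touches nothing.
It fails at once if the robot touches a jar (contact force between any of the fingers, the arm and jar_yellow above 0.5 N or contact force between any of the fingers, the arm and jar_blue above 0.5 N or contact force between any of the fingers, the arm and jar_red above 0.5 N or contact force between any of the fingers, the arm and jar_black above 0.5 N).
It fails at once if a jar is lifted or tipped (height (world z) of any of jar_yellow_center, jar_blue_center, jar_red_center, jar_black_center above 0.085 m or angle between any of jar_yellow_center, jar_blue_center, jar_red_center, jar_black_center's own z axis and vertical above 0.25 rad).
It fails at once if the turntable is gripped or shoved with more than 25 N (contact force between any of the fingers, the arm and turntable above 25 N).
It fails at once if a bystander is moved by more than 20 mm or lifted (distance of any of the_weight_500, the_weight_200, the_dropper_bottle, the_label_tin from where it was at the start of the episode above 0.02 m).
It also fails if it takes over 48 s, if anything falls off the work surface, if the arm or the gripper's body presses on something with over 40 N, if the wrist force passes 120 N, or if a joint passes its speed limit or range.

### The arm

A 6-joint arm with a two-finger parallel gripper is mounted at the origin on a cart in front of the work surface, level with it; the furniture and walls round the work are solid. World frame = base frame: x ahead of the robot, y to its left, z up, the work surface at z = 0. Lengths are in m, angles in rad, forces in N, time in s.
With the tool pointing down it reaches from about 0.35 to 0.775 m from the base axis. Payload 5.5 kg.
Tool frame: the origin (TCP) lies between the finger pads; the fingertips stand 11 mm ahead of it and the grasp point (between the pads) lies 8 mm behind it (tips_ahead is the distance from the TCP to the fingertips, in m); z points along the fingers, y is the line along which they close (so a half turn about z gives the same grasp; the last joint's range is limited). The gripper opens to 85 mm and grips with 20 to 120 N. Pads are 22 mm wide; open, the fingers measure 114 mm over their backs; the gripper's body (76 mm by 85 mm) begins 54 mm behind the grasp point. The pads swing forward as they close: fully open they stand 13 mm farther back than shut.
Start: joints at [-1.445, 0.313, 0.046, 1.304, 0, 1.431], TCP at [0.151, -0.555, 0.242] pointing down, gripper open.
Joint ranges: [-2.76, 2.76], [-0.86, 1.69], [-1.03, 1.26], [-2.2, 2.34], [-1.47, 1.5], [-3.14, 3.14]. Speed limits (rad/s): [2.57, 2.57, 3.14, 3.14, 3.14, 3.14].

### API

Orientations are given as a unit quaternion [w, x, y, z].
In Python, from workcell import * gives the robot as it stands. The module is installed in compiled form; this text tells all that it offers.
- The arm moves only by the tool jog_arm, never from a script. Its argument "moves" is a list of rows, each an object with "fingers": the closure, from 0 (fully open) to 1 (shut); "slide": the shift along the tool's x, y, z in mm, a list of three; "angular": the turn, a rotation vector about the tool's x, y, z in degrees, a list of three. A call has 1 to 10 rows; each row is the pose to reach, as a shift and turn from the pose commanded when the call began, along the tool's axes at that moment; what a row does not reach only later rows make up. A row lasts 1/12 s, in which the tool goes at most 41.7 mm and 7.16 degrees, less where a joint would pass 70% of its speed; a pose out of reach is approached as far as the arm can. A call with a gripper value outside its range is refused whole. The fingers move at their own pace and stop on an object; "squeeze" is the grip in N (left out, the last holds). Time passes only in rows, so rows that repeat a pose let the fingers close. It gives the time, the measured TCP pose, the force, the opening and the grip force at its end, in the units of the state.
- get_state(): the state, without advancing time (a new reading comes with each control period).
- read_camera(name): name is "scene" or "top" or "wrist"; returns a dict with "color" (384x512x3 uint8, red, green, blue), "fovy" (degrees; the focal length in pixels is half the picture's height over the tangent of half this angle, whatever the lens; pixels are square), "cx", "cy" (the principal point, pixels), "world_from_camera" (4x4, takes a point from camera to world coordinates); the wrist camera has in their place "tool_from_camera" (4x4, takes a point from camera to tool coordinates, whose origin is the TCP and whose axes are the flange's). Camera axes: x right, y down, z forward; pixel columns grow to the right and rows downward; lengths in m; the calibration is good to about 2 mm. A picture is of the moment at which its call begins: read the wrist's pose just before it. There is no depth.
- hand_in(): hands the job in; it is judged then, once.
Trained networks look in a picture, given as the dict that the camera call returned (one of the last four; its "shot" number tells which), for a name from the list of things; names that differ only in an ending like _2 or _b are one class to them, and where a whole thing is asked for, a point or a joint stands for the part that bears it (a point fixed in the world has none). Each returns a list of dicts, best first, with "p" (0 to 1); they miss things now and then, are a little off and sometimes report something else, mostly with a low value. They report only what shows in the picture. A call takes as long as a camera call. They do not tell look-alikes from the thing itself.
- look_for(target, picture): "point" ([column, row] in pixels, amid what is visible of it).
- tip_of(target, picture): "point" ([column, row] in pixels: a listed point, or the origin of a listed thing).
The state is a dict: "clock": time; "joint_pos": joint angles; "qvel": joint speeds; "tau": joint torques, N m; "tcp_pos": TCP position; "orientation": TCP orientation; "wrist_force": force on the tool from outside, world axes, zero at the start; "ft_torque": the same for the moment, N m; "finger_gap": finger opening in m; "grip_force": force on a finger pad.
Only numpy, scipy, OpenCV 4.12 (cv2) and the standard library are available. Lean on these libraries where they do the work, as an engineer would, in place of code of your own. Each camera call takes 0.05 s, during which the arm holds its last target. There are 200 camera calls.

## Working session

There is one attempt and no reset: what is moved stays moved. The work goes in short steps, Python scripts to look and compute and a tool call to move; the robot and the scene stay as the last step left them, time stands still between calls to the robot, and variables do not carry over. Pictures are saved under pics/ and viewed, at most 10 in all, crops included, and the job is handed in when it is done.

Besides the shell and the picture viewer there is one more tool, called after "Emit:" as name([rows], argument=value, ...), one row to a line, values as JSON. jog_arm: Moves the arm, as the interface text tells. Its arguments: {"type":"object","properties":{"moves":{"type":"array","items":{"type":"object","properties":{"fingers":{"type":"number"},"slide":{"type":"array","items":{"type":"number"}},"angular":{"type":"array","items":{"type":"number"}}}}},"squeeze":{"type":"number"}},"required":["moves"]}

```bash
mkdir -p pics
cat > h.py <<'E'
from workcell import *
import numpy as np, cv2
def ray(pic,px,z):
    H,W=pic["color"].shape[:2]; f=H/2/np.tan(np.radians(pic["fovy"])/2)
    T=np.array(pic["world_from_camera"]); d=T[:3,:3]@np.array([(px[0]-pic["cx"])/f,(px[1]-pic["cy"])/f,1])
    o=T[:3,3]; return o+d*(z-o[2])/d[2]
def save(pic,n,crop=None,s=1):
    im=pic["color"][:,:,::-1]
    if crop: a,b,c,d=crop; im=im[b:d,a:c]
    cv2.imwrite("pics/"+n,cv2.resize(im,None,fx=s,fy=s,interpolation=cv2.INTER_CUBIC))
E
python3 - <<'E'
from h import *
Z=dict(pointer=.0125,turntable_center=.028,peg_1=.084,jar_yellow_center=.065,jar_blue_center=.067,jar_red_center=.065,jar_black_center=.067,carousel_base=0,the_weight_500=0,the_weight_200=0,the_dropper_bottle=0,the_label_tin=0)
s=get_state(); print(s["clock"],s["tcp_pos"],s["orientation"],s["finger_gap"])
for cam in("top","scene"):
    p=read_camera(cam); save(p,cam+"1.png",s=1.5)
    print(cam,np.round(p["world_from_camera"],2).tolist())
    for n,z in Z.items():
        for r in tip_of(n,p)[:5]:
            if r["p"]>.2: print(n,round(r["p"],2),np.round(r["point"]),ray(p,r["point"],z).round(3))
E
```

```text
0.0 [ 0.15095315 -0.55432319  0.24141132] [-9.08453430e-04  9.91181557e-01  1.32507723e-01 -1.08413365e-05] 0.08565252124669431
top [[0.02, -1.0, 0.05, 0.49], [-1.0, -0.02, -0.0, 0.0], [0.0, -0.05, -1.0, 1.45], [0.0, 0.0, 0.0, 1.0]]
pointer 0.46 [246. 232.] [0.413 0.016 0.012]
turntable_center 0.63 [258. 182.] [ 0.57  -0.018  0.028]
peg_1 0.76 [222. 161.] [0.628 0.092 0.084]
peg_1 0.75 [284. 146.] [ 0.675 -0.096  0.084]
peg_1 0.62 [238. 214.] [0.468 0.042 0.084]
peg_1 0.6 [293. 206.] [ 0.494 -0.125  0.084]
jar_yellow_center 0.69 [176. 192.] [0.534 0.23  0.065]
jar_yellow_center 0.63 [335. 226.] [ 0.438 -0.254  0.065]
jar_yellow_center 0.49 [252. 157.] [0.644 0.001 0.065]
jar_blue_center 0.71 [235. 185.] [0.557 0.052 0.067]
jar_red_center 0.74 [264. 210.] [ 0.483 -0.037  0.065]
jar_black_center 0.52 [282. 178.] [ 0.581 -0.091  0.067]
the_weight_500 0.62 [352. 198.] [ 0.526 -0.32   0.   ]
the_weight_500 0.54 [348. 166.] [ 0.627 -0.306  0.   ]
the_weight_200 0.62 [352. 198.] [ 0.526 -0.32   0.   ]
the_weight_200 0.54 [348. 166.] [ 0.627 -0.306  0.   ]
the_dropper_bottle 0.68 [351. 139.]
[... 691 characters left out ...]
e_center 0.78 [231. 190.] [0.564 0.053 0.067]
jar_blue_center 0.45 [282. 199.] [ 0.594 -0.081  0.067]
jar_red_center 0.78 [244. 214.] [ 0.489 -0.039  0.065]
jar_black_center 0.81 [284. 197.] [ 0.604 -0.083  0.067]
carousel_base 0.4 [374. 244.] [ 0.624 -0.315  0.   ]
the_weight_500 0.65 [359. 271.] [ 0.514 -0.319  0.   ]
the_weight_500 0.55 [373. 245.] [ 0.621 -0.314  0.   ]
the_weight_500 0.54 [195. 171.] [0.699 0.292 0.   ]
the_weight_200 0.65 [359. 271.] [ 0.514 -0.319  0.   ]
the_weight_200 0.55 [373. 245.] [ 0.621 -0.314  0.   ]
the_weight_200 0.54 [195. 171.] [0.699 0.292 0.   ]
the_dropper_bottle 0.72 [385. 228.] [ 0.703 -0.316  0.   ]
the_label_tin 0.97 [194. 170.] [0.702 0.298 0.   ]
```

View pics/top1.png

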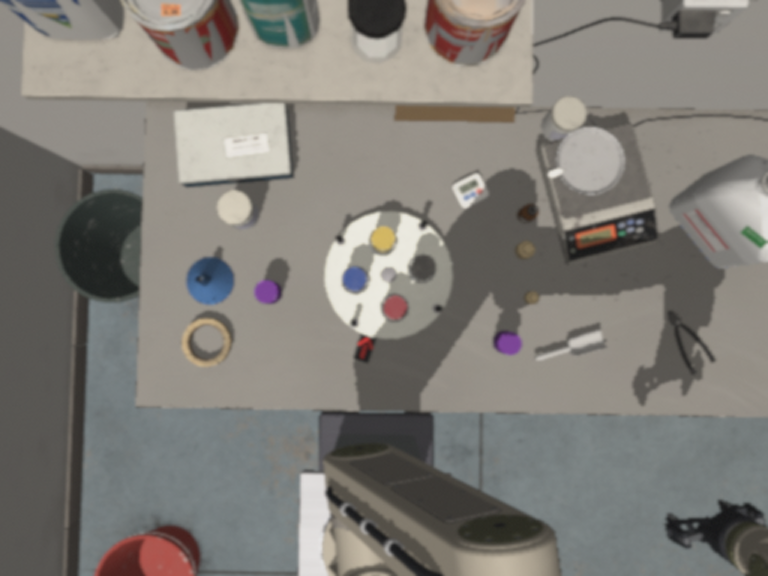

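View pics/scene1.png

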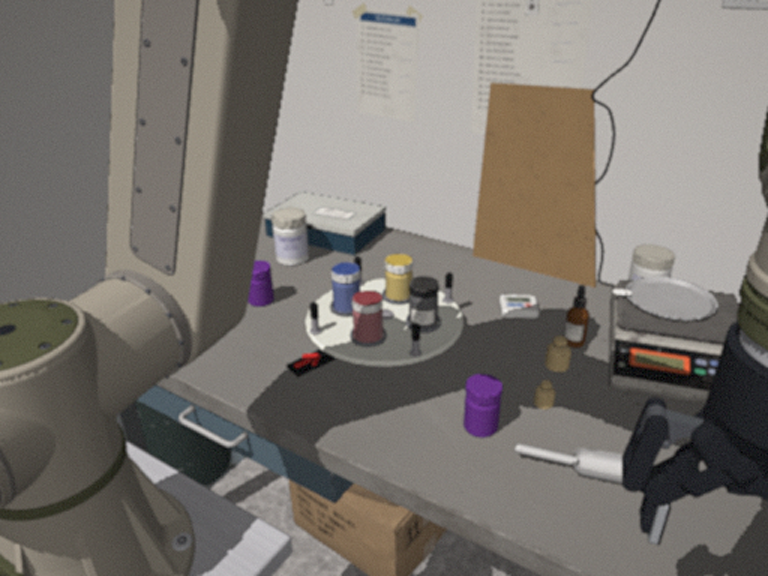

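Run:
```python
from h import *
p=read_camera("top"); save(p,"crop1.png",(200,115,310,255),4)
```

```text
(no output)
```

View pics/crop1.png

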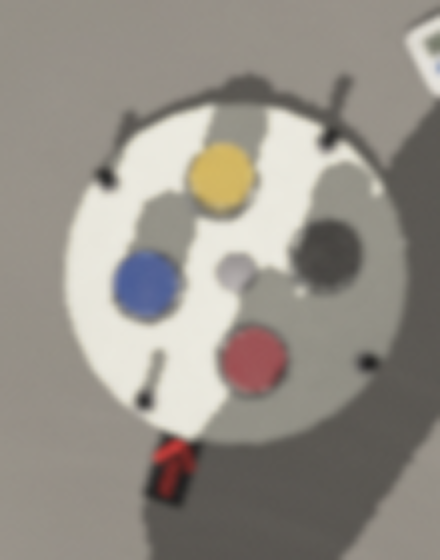

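The yellow jar is at about (256,159) in the top picture, at the back of the turntable; the red jar is nearest the arrow at (243,231). The possible mix-ups are the purple look-alike jars at (178,194) and (339,228), and the crop confirms that the yellow jar on the plate is the right one. The four pegs are at (226,159), (282,150), (292,205) and (236,215).

```bash
cat >> h.py <<'E'
def fit(P):  # 4 pegs at 90deg: centre and phase
    P=np.array(P); return P
def plan(C,poses,s=None):
    """poses: (theta deg, r m, ztip m) -> rows relative to the current pose; tool x = theta-90"""
    from scipy.spatial.transform import Rotation as R
    s=s or get_state(); q=s["orientation"]; M=R.from_quat([q[1],q[2],q[3],q[0]]).as_matrix()
    for th,r,z in poses:
        t=np.radians(th); W=np.array([C[0]+r*np.cos(t),C[1]+r*np.sin(t),z+.011])
        u=t-np.pi/2; X=np.array([np.cos(u),np.sin(u),0]); Zt=np.array([0,0,-1.]); D=np.c_[X,np.cross(Zt,X),Zt]
        print((th,r,z),"W",W.round(3),"slide",(1000*M.T@(W-s["tcp_pos"])).round(1),"ang",np.degrees(R.from_matrix(M.T@D).as_rotvec()).round(1))
E
python3 - <<'E'
from h import *
p=read_camera("top"); a=lambda v:np.degrees(np.arctan2(v[1],v[0]))
pegs=np.array([ray(p,q,.083)[:2] for q in((226.5,159.5),(282.2,149.5),(292,205.5),(236.2,215))])
C=pegs.mean(0); print("C",C,[ (np.linalg.norm(g-C).round(4),a(g-C).round(1)) for g in pegs])
print("knob/center",ray(p,(259,183),.03))
for n,q,z in(("ptr",(243,231),.0125),("yel",(255.5,159),.102),("blue",(236.7,186.3),.106),("red",(263.3,205),.102),("blk",(281.7,179),.106)):
    v=ray(p,q,z)[:2]-C; print(n,v+C,np.linalg.norm(v).round(3),a(v).round(1))
plan(C,[(136,.17,.16),(136,.13,.13),(136,.13,.06)])
E
```

```text
C [ 0.56514828 -0.02192969] [(np.float64(0.1203), np.float64(56.0)), (np.float64(0.1211), np.float64(-34.1)), (np.float64(0.1206), np.float64(-124.5)), (np.float64(0.1201), np.float64(145.8))]
knob/center [ 0.56575973 -0.02223686  0.03      ]
ptr [0.41464459 0.02554064] 0.158 162.5
yel [ 0.63332087 -0.00945853] 0.069 10.4
blue [0.55096382 0.04493364] 0.068 102.0
red [ 0.49698734 -0.03463159] 0.069 -169.4
blk [ 0.57469884 -0.0878729 ] 0.067 -81.8
(136, 0.17, 0.16) W [0.443 0.096 0.171] slide [ 452.6 -551.5   71.3] ang [  0.    0.  -30.8]
(136, 0.13, 0.13) W [0.472 0.068 0.141] slide [ 473.  -517.1  101.3] ang [  0.    0.  -30.8]
(136, 0.13, 0.06) W [0.472 0.068 0.071] slide [ 473.  -517.1  171.3] ang [  0.    0.  -30.8]
```

Emit:
jog_arm([
  {"fingers":1,"slide":[450,-550,20],"angular":[0,0,-5]},
  {"fingers":1,"slide":[450,-550,20],"angular":[0,0,-10]},
  {"fingers":1,"slide":[450,-550,20],"angular":[0,0,-15]},
  {"fingers":1,"slide":[450,-550,20],"angular":[0,0,-20]},
  {"fingers":1,"slide":[450,-550,20],"angular":[0,0,-25]},
  {"fingers":1,"slide":[450,-550,20],"angular":[0,0,-30]},
  {"fingers":1,"slide":[450,-550,20],"angular":[0,0,-35]},
  {"fingers":1,"slide":[450,-550,20],"angular":[0,0,-36]},
  {"fingers":1,"slide":[450,-550,20],"angular":[0,0,-36]},
  {"fingers":1,"slide":[450,-550,20],"angular":[0,0,-36]},
], squeeze=20)

```text
clock: 2.23
tcp_pos: [0.3211, -0.1728, 0.2309]
orientation: [0.001, 0.902, 0.432, 0.0]
wrist_force: [0.1, -1.4, -0.0]
finger_gap: 0.0001
grip_force: 0.0
```

Run:
```python
from h import *
plan((.5651,-.0219),[(131,.17,.2),(131,.13,.13)])
```

```text
(131, 0.17, 0.2) W [0.454 0.106 0.211] slide [300.5 -71.9  19.8] ang [ 0.1 -0.  10.2]
(131, 0.13, 0.13) W [0.48  0.076 0.141] slide [293.5 -32.6  89.8] ang [ 0.1 -0.  10.2]
```

Emit:
jog_arm([
  {"slide":[300,-70,20],"angular":[0,0,5]},
  {"slide":[300,-70,20],"angular":[0,0,10]},
  {"slide":[300,-70,20],"angular":[0,0,10]},
  {"slide":[300,-70,20],"angular":[0,0,10]},
  {"slide":[300,-70,20],"angular":[0,0,10]},
  {"slide":[300,-70,20],"angular":[0,0,10]},
  {"slide":[300,-70,20],"angular":[0,0,10]},
  {"slide":[300,-70,20],"angular":[0,0,10]},
  {"slide":[300,-70,20],"angular":[0,0,10]},
  {"slide":[300,-70,20],"angular":[0,0,10]},
])

```text
schema error: expected keys fingers, slide, angular
```

Run:
```python
from h import *
plan((.5651,-.0219),[(131,.17,.2),(131,.145,.13),(131,.132,.06)])
save(read_camera("wrist"),"w1.png")
```

```text
(131, 0.17, 0.2) W [0.454 0.106 0.211] slide [300.5 -71.9  19.8] ang [ 0.1 -0.  10.2]
(131, 0.145, 0.13) W [0.47  0.088 0.141] slide [296.1 -47.4  89.8] ang [ 0.1 -0.  10.2]
(131, 0.132, 0.06) W [0.479 0.078 0.071] slide [293.8 -34.7 159.8] ang [ 0.1 -0.  10.2]
```

View pics/w1.png

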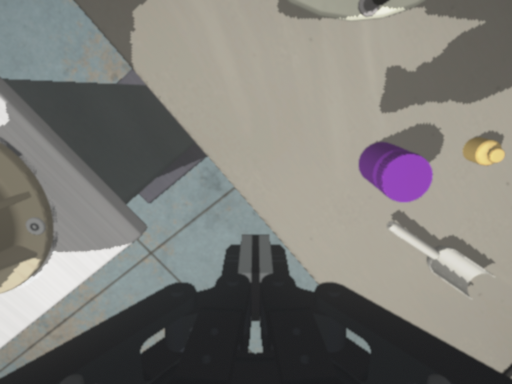

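The picture shows the shut fingers at (255,245), with wide linkages spread along tool y. I'll turn the tool so that y lies along the rim, which keeps the linkages away from the jars.

```bash
sed -i 's|u=t-np.pi/2;|u=t;|' h.py
python3 - <<'E'
from h import *
plan((.5651,-.0219),[(129,.17,.2)])
E
```

```text
(129, 0.17, 0.2) W [0.458 0.11  0.211] slide [300.2 -64.8  21.1] ang [  0.1  -0.3 -77.3]
```

Emit:
jog_arm([
  {"fingers":1,"slide":[300,-65,20],"angular":[0,0,-7]},
  {"fingers":1,"slide":[300,-65,20],"angular":[0,0,-14]},
  {"fingers":1,"slide":[300,-65,20],"angular":[0,0,-21]},
  {"fingers":1,"slide":[300,-65,20],"angular":[0,0,-28]},
  {"fingers":1,"slide":[300,-65,20],"angular":[0,0,-35]},
  {"fingers":1,"slide":[300,-65,20],"angular":[0,0,-42]},
  {"fingers":1,"slide":[300,-65,20],"angular":[0,0,-49]},
  {"fingers":1,"slide":[300,-65,20],"angular":[0,0,-56]},
  {"fingers":1,"slide":[300,-65,20],"angular":[0,0,-63]},
  {"fingers":1,"slide":[300,-65,20],"angular":[0,0,-70]},
])

```text
clock: 3.12
tcp_pos: [0.4583, 0.1016, 0.2102]
orientation: [-0.0, 0.487, 0.874, -0.0]
wrist_force: [0.5, -0.6, -0.9]
finger_gap: -0.0002
grip_force: 0.0
```

Run:
```python
from h import *
plan((.5651,-.0219),[(129,.17,.2),(129,.14,.11),(129,.13,.058)])
```

```text
(129, 0.17, 0.2) W [0.458 0.11  0.211] slide [ 7.5  4.4 -0.8] ang [-0.  -0.  -7.2]
(129, 0.14, 0.11) W [0.477 0.087 0.121] slide [-22.3   8.2  89.2] ang [-0.  -0.  -7.2]
(129, 0.13, 0.058) W [0.483 0.079 0.069] slide [-32.2   9.5 141.2] ang [-0.  -0.  -7.2]
```

Emit:
jog_arm([
  {"fingers":1,"slide":[5,5,20],"angular":[0,0,-4]},
  {"fingers":1,"slide":[-5,7,50],"angular":[0,0,-7]},
  {"fingers":1,"slide":[-22,8,80],"angular":[0,0,-7]},
  {"fingers":1,"slide":[-30,9,105],"angular":[0,0,-7]},
  {"fingers":1,"slide":[-35,10,125],"angular":[0,0,-7]},
  {"fingers":1,"slide":[-35,10,138],"angular":[0,0,-7]},
  {"fingers":1,"slide":[-35,10,141],"angular":[0,0,-7]},
])

```text
clock: 3.7
tcp_pos: [0.4831, 0.0749, 0.0671]
orientation: [-0.002, 0.437, 0.9, -0.001]
wrist_force: [-0.6, 0.0, -0.3]
finger_gap: 0.0001
grip_force: 0.0
```

Run:
```python
from h import *
plan((.5651,-.0219),[(t,.127,.058) for t in np.arange(129,172,4)])
p=read_camera("scene"); save(p,"s2.png",(170,120,340,260),4)
```

```text
(np.int64(129), 0.127, 0.058) W [0.485 0.077 0.069] slide [ 0.2  2.8 -1.9] ang [-0.2 -0.2 -0.8]
(np.int64(133), 0.127, 0.058) W [0.478 0.071 0.069] slide [-0.3 -6.  -1.9] ang [-0.2 -0.2 -4.8]
(np.int64(137), 0.127, 0.058) W [0.472 0.065 0.069] slide [ -1.3 -14.8  -1.9] ang [-0.2 -0.2 -8.8]
(np.int64(141), 0.127, 0.058) W [0.466 0.058 0.069] slide [ -3.  -23.5  -1.9] ang [ -0.2  -0.2 -12.8]
(np.int64(145), 0.127, 0.058) W [0.461 0.051 0.069] slide [ -5.2 -32.1  -1.8] ang [ -0.2  -0.2 -16.8]
(np.int64(149), 0.127, 0.058) W [0.456 0.044 0.069] slide [ -8.1 -40.5  -1.8] ang [ -0.2  -0.2 -20.8]
(np.int64(153), 0.127, 0.058) W [0.452 0.036 0.069] slide [-11.5 -48.7  -1.8] ang [ -0.2  -0.2 -24.8]
(np.int64(157), 0.127, 0.058) W [0.448 0.028 0.069] slide [-15.5 -56.6  -1.8] ang [ -0.2  -0.2 -28.8]
(np.int64(161), 0.127, 0.058) W [0.445 0.019 0.069] slide [-20.1 -64.2  -1.8] ang [ -0.1  -0.2 -32.8]
(np.int64(165), 0.127, 0.058) W [0.442 0.011 0.069] slide [-25.1 -71.5  -1.7] ang [ -0.1  -0.2 -36.8]
(np.int64(169), 0.127, 0.058) W [0.44  0.002 0.069] slide [-30.7 -78.4  -1.7] ang [ -0.1  -0.2 -40.8]
```

View pics/s2.png

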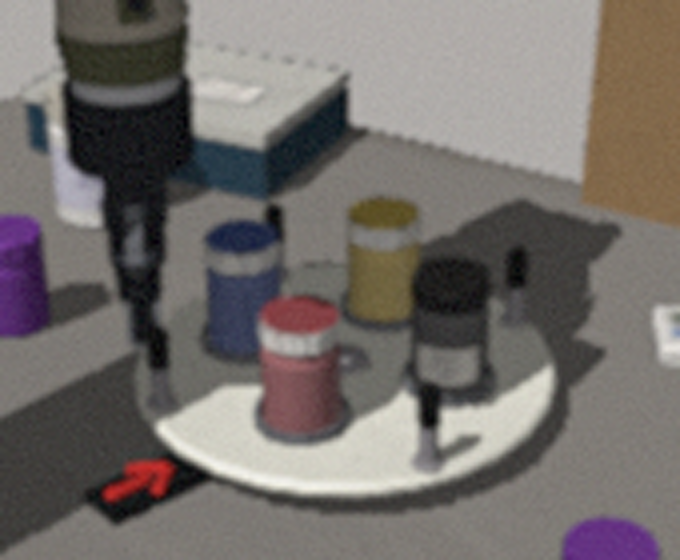

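The finger stands just behind the peg nearest the arrow, at crop (155,365), clear of the jars. Starting the push.

Emit:
jog_arm([
  {"fingers":1,"slide":[0,-4,0],"angular":[0,0,-4]},
  {"fingers":1,"slide":[-1,-10,-1],"angular":[0,0,-7]},
  {"fingers":1,"slide":[-2,-16,-2],"angular":[0,0,-10]},
  {"fingers":1,"slide":[-3,-23.5,-2],"angular":[0,0,-13]},
  {"fingers":1,"slide":[-5,-32,-2],"angular":[0,0,-17]},
  {"fingers":1,"slide":[-8,-40.5,-2],"angular":[0,0,-21]},
  {"fingers":1,"slide":[-11.5,-48.5,-2],"angular":[0,0,-25]},
  {"fingers":1,"slide":[-15.5,-56.5,-2],"angular":[0,0,-29]},
  {"fingers":1,"slide":[-20,-64,-2],"angular":[0,0,-33]},
  {"fingers":1,"slide":[-25,-71.5,-2],"angular":[0,0,-37]},
])

```text
clock: 4.58
tcp_pos: [0.4455, 0.0113, 0.0733]
orientation: [0.002, 0.126, 0.992, 0.0]
wrist_force: [1.5, 0.7, 0.1]
finger_gap: 0.0001
grip_force: 0.8
```

Run:
```python
from h import *
C=(.5651,-.0219); s=get_state(); v=s["tcp_pos"][:2]-np.array(C); print(np.hypot(*v),np.degrees(np.arctan2(v[1],v[0]))%360)
plan(C,[(t,.127,.058) for t in range(169,206,4)])
```

```text
0.12410597244436884 164.46127282203008
(169, 0.127, 0.058) W [0.44  0.002 0.069] slide [  2.7 -10.    4.3] ang [ 0.1  0.2 -3.5]
(173, 0.127, 0.058) W [ 0.439 -0.006  0.069] slide [  1.8 -18.8   4.2] ang [ 0.1  0.2 -7.5]
(177, 0.127, 0.058) W [ 0.438 -0.015  0.069] slide [  0.4 -27.6   4.2] ang [  0.    0.2 -11.5]
(181, 0.127, 0.058) W [ 0.438 -0.024  0.069] slide [ -1.7 -36.2   4.2] ang [  0.    0.2 -15.5]
(185, 0.127, 0.058) W [ 0.439 -0.033  0.069] slide [ -4.4 -44.6   4.2] ang [  0.    0.2 -19.5]
(189, 0.127, 0.058) W [ 0.44  -0.042  0.069] slide [ -7.6 -52.9   4.2] ang [  0.    0.2 -23.5]
(193, 0.127, 0.058) W [ 0.441 -0.05   0.069] slide [-11.4 -60.9   4.2] ang [  0.    0.2 -27.5]
(197, 0.127, 0.058) W [ 0.444 -0.059  0.069] slide [-15.8 -68.6   4.3] ang [  0.    0.2 -31.5]
(201, 0.127, 0.058) W [ 0.447 -0.067  0.069] slide [-20.7 -76.    4.3] ang [ -0.    0.2 -35.5]
(205, 0.127, 0.058) W [ 0.45  -0.076  0.069] slide [-26.1 -83.    4.3] ang [ -0.    0.2 -39.5]
```

Emit:
jog_arm([
  {"fingers":1,"slide":[2,-10,2],"angular":[0,0,-3.5]},
  {"fingers":1,"slide":[1.5,-19,3],"angular":[0,0,-7.5]},
  {"fingers":1,"slide":[0,-27.5,3],"angular":[0,0,-11.5]},
  {"fingers":1,"slide":[-2,-36,3],"angular":[0,0,-15.5]},
  {"fingers":1,"slide":[-4.5,-44.5,3],"angular":[0,0,-19.5]},
  {"fingers":1,"slide":[-7.5,-53,3],"angular":[0,0,-23.5]},
  {"fingers":1,"slide":[-11.5,-61,3],"angular":[0,0,-27.5]},
  {"fingers":1,"slide":[-16,-68.5,3],"angular":[0,0,-31.5]},
  {"fingers":1,"slide":[-21,-76,3],"angular":[0,0,-35.5]},
  {"fingers":1,"slide":[-26,-83,3],"angular":[0,0,-39.5]},
])

```text
clock: 5.42
tcp_pos: [0.4488, -0.0756, 0.0699]
orientation: [0.001, -0.216, 0.976, -0.0]
wrist_force: [-0.2, 1.0, -0.3]
finger_gap: 0.0004
grip_force: 0.6
```

Run:
```python
from h import *
C=(.5651,-.0219); s=get_state(); v=s["tcp_pos"][:2]-np.array(C); print(np.hypot(*v),np.degrees(np.arctan2(v[1],v[0]))%360,s["joint_pos"])
plan(C,[(t,.127,.058) for t in range(209,246,4)])
p=read_camera("top")
for r in tip_of("peg_1",p)+tip_of("jar_yellow_center",p):
    w=ray(p,r["point"],.084)[:2]-C; print(r["point"],round(r["p"],2),np.hypot(*w).round(3),np.degrees(np.arctan2(w[1],w[0])).round(1)%360)
save(p,"t3.png",(190,115,320,255),4)
```

```text
0.12815304052043175 204.79395099068014 [-3.44136482e-01  2.15454393e-01 -5.39400499e-01  8.14188108e-01
  6.83549427e-04 -7.79777290e-01]
(209, 0.127, 0.058) W [ 0.454 -0.083  0.069] slide [-1.5 -9.3  0.9] ang [-0.   0.1 -4. ]
(213, 0.127, 0.058) W [ 0.459 -0.091  0.069] slide [ -2.4 -18.1   0.9] ang [-0.   0.1 -8. ]
(217, 0.127, 0.058) W [ 0.464 -0.098  0.069] slide [ -3.9 -26.9   1. ] ang [ -0.1   0.1 -12. ]
(221, 0.127, 0.058) W [ 0.469 -0.105  0.069] slide [ -6.1 -35.5   1. ] ang [ -0.1   0.1 -16. ]
(225, 0.127, 0.058) W [ 0.475 -0.112  0.069] slide [ -8.8 -43.9   1. ] ang [ -0.1   0.1 -20. ]
(229, 0.127, 0.058) W [ 0.482 -0.118  0.069] slide [-12.2 -52.1   1. ] ang [ -0.1   0.1 -24. ]
(233, 0.127, 0.058) W [ 0.489 -0.123  0.069] slide [-16.1 -60.1   1. ] ang [ -0.1   0.1 -28. ]
(237, 0.127, 0.058) W [ 0.496 -0.128  0.069] slide [-20.5 -67.7   1. ] ang [ -0.1   0.1 -32. ]
(241, 0.127, 0.058) W [ 0.504 -0.133  0.069] slide [-25.5 -75.1   1. ] ang [ -0.1   0.1 -36. ]
(245, 0.127, 0.058) W [ 0.511 -0.137  0.069] slide [-30.9 -82.1   1. ] ang [ -0.1   0.1 -40. ]
[292.6, 158.7] 0.85 0.123 306.2
[225.9, 202.0] 0.84 0.116 121.5
[282.6, 214.4] 0.64 0.119 216.9
[236.5, 147.6] 0.6 0.125 34.1
[177.5, 191.3] 0.81 0.247 97.2
[232.0, 178.6] 0.77 0.083 83.2
[336.6, 229.5] 0.76 0.271 239.5
[293.0, 157.1] 0.65 0.127 307.6
[347.6, 164.5] 0.43 0.272 282.3
```

View pics/t3.png

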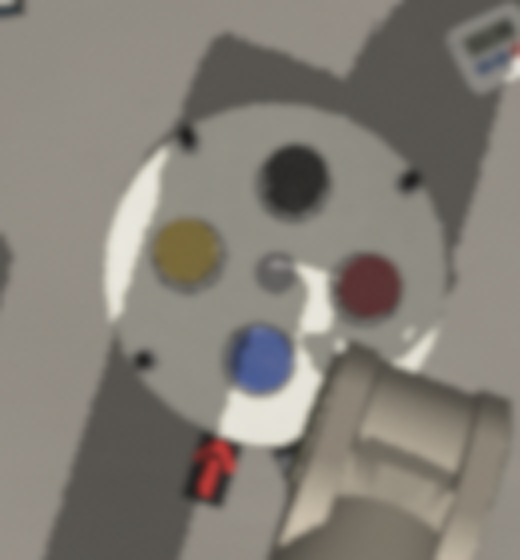

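The plate has turned about 69°, with yellow now at crop (187,252). I'll carry on with the same stroke.

Emit:
jog_arm([
  {"fingers":1,"slide":[-1,-9,1],"angular":[0,0,-4]},
  {"fingers":1,"slide":[-2,-18,1],"angular":[0,0,-8]},
  {"fingers":1,"slide":[-3.5,-27,1],"angular":[0,0,-12]},
  {"fingers":1,"slide":[-5.5,-35.5,1],"angular":[0,0,-16]},
  {"fingers":1,"slide":[-8.5,-44,1],"angular":[0,0,-20]},
  {"fingers":1,"slide":[-12,-52,1],"angular":[0,0,-24]},
  {"fingers":1,"slide":[-16,-60,1],"angular":[0,0,-28]},
  {"fingers":1,"slide":[-20.5,-67.5,1],"angular":[0,0,-32]},
  {"fingers":1,"slide":[-25.5,-75,1],"angular":[0,0,-36]},
  {"fingers":1,"slide":[-31,-82,1],"angular":[0,0,-40]},
])

```text
clock: 6.4
tcp_pos: [0.51, -0.1368, 0.0679]
orientation: [-0.001, -0.536, 0.844, 0.0]
wrist_force: [-1.8, -1.1, -0.1]
finger_gap: -0.0
grip_force: 0.9
```

Run:
```python
from h import *
C=(.5651,-.0219); s=get_state(); v=s["tcp_pos"][:2]-np.array(C); print(np.hypot(*v),np.degrees(np.arctan2(v[1],v[0]))%360,s["joint_pos"].round(2))
plan(C,[(t,.127,.058) for t in (249,253,257,261,265,269,273,277,280,283,285,287)])
```

```text
0.12746803587437766 244.37770863984366 [-0.41  0.34 -0.36  0.86 -0.   -1.54]
(249, 0.127, 0.058) W [ 0.52  -0.14   0.069] slide [ -0.8 -10.2  -1.1] ang [ 0.1 -0.1 -4.2]
(253, 0.127, 0.058) W [ 0.528 -0.143  0.069] slide [ -1.8 -19.1  -1.1] ang [ 0.1 -0.1 -8.2]
(257, 0.127, 0.058) W [ 0.537 -0.146  0.069] slide [ -3.3 -27.8  -1.1] ang [  0.1  -0.1 -12.2]
(261, 0.127, 0.058) W [ 0.545 -0.147  0.069] slide [ -5.5 -36.4  -1.1] ang [  0.1  -0.1 -16.2]
(265, 0.127, 0.058) W [ 0.554 -0.148  0.069] slide [ -8.3 -44.8  -1.1] ang [  0.1  -0.1 -20.2]
(269, 0.127, 0.058) W [ 0.563 -0.149  0.069] slide [-11.6 -53.   -1.1] ang [  0.1  -0.1 -24.2]
(273, 0.127, 0.058) W [ 0.572 -0.149  0.069] slide [-15.5 -61.   -1.1] ang [  0.1  -0.1 -28.2]
(277, 0.127, 0.058) W [ 0.581 -0.148  0.069] slide [-20.  -68.6  -1.2] ang [  0.1  -0.1 -32.2]
(280, 0.127, 0.058) W [ 0.587 -0.147  0.069] slide [-23.7 -74.1  -1.2] ang [  0.1  -0.1 -35.2]
(283, 0.127, 0.058) W [ 0.594 -0.146  0.069] slide [-27.6 -79.5  -1.2] ang [  0.1  -0.  -38.2]
(285, 0.127, 0.058) W [ 0.598 -0.145  0.069] slide [-30.4 -82.9  -1.2] ang [  0.1  -0.  -40.2]
(287, 0.127, 0.058) W [ 0.602 -0.143  0.069] slide [-33.4 -86.3  -1.2] ang [  0.1  -0.  -42.2]
```

Push to about 281°, slowing at the end, then measure.

Emit:
jog_arm([
  {"fingers":1,"slide":[-0.5,-9.5,-1],"angular":[0,0,-4]},
  {"fingers":1,"slide":[-1.5,-19,-1],"angular":[0,0,-8]},
  {"fingers":1,"slide":[-3,-28,-1],"angular":[0,0,-12]},
  {"fingers":1,"slide":[-5.5,-36.5,-1],"angular":[0,0,-16]},
  {"fingers":1,"slide":[-8,-45,-1],"angular":[0,0,-20]},
  {"fingers":1,"slide":[-11.5,-53,-1],"angular":[0,0,-24]},
  {"fingers":1,"slide":[-15.5,-61,-1],"angular":[0,0,-28]},
  {"fingers":1,"slide":[-20,-68.5,-1],"angular":[0,0,-32]},
  {"fingers":1,"slide":[-23.5,-74,-1],"angular":[0,0,-35]},
  {"fingers":1,"slide":[-25,-76,-1],"angular":[0,0,-36]},
])

```text
clock: 7.23
tcp_pos: [0.5906, -0.1464, 0.069]
orientation: [0.0, 0.77, -0.638, 0.0]
wrist_force: [-0.1, -1.2, 0.2]
finger_gap: -0.0002
grip_force: 0.6
```

Run:
```python
from h import *
C=(.5651,-.0219); s=get_state(); v=s["tcp_pos"][:2]-np.array(C); print(np.hypot(*v),np.degrees(np.arctan2(v[1],v[0]))%360,s["joint_pos"].round(2))
plan(C,[(t,.127,.058) for t in (282,284,286,287,288,289,290)])
p=read_camera("top")
for n,z in(("peg_1",.084),("jar_yellow_center",.065),("turntable_center",.028)):
  for r in tip_of(n,p):
    w=ray(p,r["point"],z)[:2]-C; print(n,r["point"],round(r["p"],2),np.hypot(*w).round(3),np.degrees(np.arctan2(w[1],w[0])).round(1)%360)
save(p,"t4.png",(190,115,320,255),4)
```

```text
0.12710290441814706 281.5714750281037 [-0.37  0.48 -0.15  0.94 -0.   -2.13]
(282, 0.127, 0.058) W [ 0.592 -0.146  0.069] slide [-0.1 -0.9  0.1] ang [-0.  -0.  -1.2]
(284, 0.127, 0.058) W [ 0.596 -0.145  0.069] slide [-0.3 -5.4  0.1] ang [-0.  -0.  -3.2]
(286, 0.127, 0.058) W [ 0.6   -0.144  0.069] slide [-0.6 -9.8  0.1] ang [-0.  -0.  -5.2]
(287, 0.127, 0.058) W [ 0.602 -0.143  0.069] slide [ -0.8 -12.    0.1] ang [-0.  -0.  -6.2]
(288, 0.127, 0.058) W [ 0.604 -0.143  0.069] slide [ -1.1 -14.2   0.1] ang [-0.  -0.  -7.2]
(289, 0.127, 0.058) W [ 0.606 -0.142  0.069] slide [ -1.4 -16.4   0.1] ang [-0.  -0.  -8.2]
(290, 0.127, 0.058) W [ 0.609 -0.141  0.069] slide [ -1.7 -18.6   0.1] ang [-0.  -0.  -9.2]
peg_1 [247.0, 143.2] 0.9 0.124 18.2
peg_1 [219.6, 192.1] 0.73 0.123 104.8
peg_1 [299.8, 167.3] 0.68 0.13 291.2
peg_1 [272.4, 222.4] 0.59 0.127 199.0
jar_yellow_center [332.8, 227.0] 0.74 0.261 239.8
jar_yellow_center [175.9, 191.3] 0.68 0.255 96.9
jar_yellow_center [248.5, 201.7] 0.57 0.067 151.8
turntable_center [162.4, 144.7] 0.71 0.326 69.1
turntable_center [260.7, 181.2] 0.55 0.009 319.2
turntable_center [276.8, 192.7] 0.31 0.063 243.0
```

View pics/t4.png

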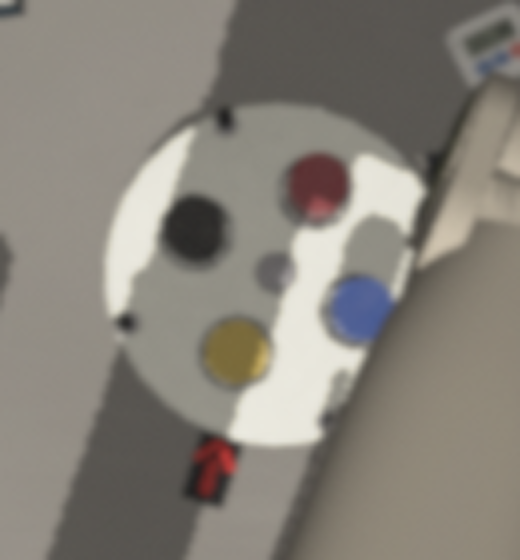

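Run:
```python
from h import *
C=np.array((.5651,-.0219)); p=read_camera("top")
for n,q,z in(("ptr",(242.5,232),.0125),("yel",(249,202.5),.102),("blk",(238.7,172.5),.106),("red",(269.5,162),.102),("peg",(221.5,195.5),.083),("peg",(246.2,144.7),.083)):
    v=ray(p,q,z)[:2]-C; print(n,np.linalg.norm(v).round(3),(np.degrees(np.arctan2(v[1],v[0]))%360).round(1))
```

```text
ptr 0.161 162.3
yel 0.068 154.2
blk 0.067 66.4
red 0.067 333.9
peg 0.12 110.2
peg 0.12 19.9
```

Emit:
jog_arm([
  {"fingers":1,"slide":[0,-5,0],"angular":[0,0,-3]},
  {"fingers":1,"slide":[-0.5,-10,0],"angular":[0,0,-5]},
  {"fingers":1,"slide":[-1,-13.5,0],"angular":[0,0,-7]},
  {"fingers":1,"slide":[-1.5,-16,0],"angular":[0,0,-8]},
  {"fingers":1,"slide":[-1.5,-16.5,0],"angular":[0,0,-8]},
  {"fingers":1,"slide":[-1,-12,0],"angular":[0,0,-8]},
  {"fingers":1,"slide":[1,-4,0],"angular":[0,0,-8]},
  {"fingers":1,"slide":[2,-3,-20],"angular":[0,0,-8]},
  {"fingers":1,"slide":[2,-3,-55],"angular":[0,0,-8]},
  {"fingers":1,"slide":[2,-3,-95],"angular":[0,0,-8]},
])

```text
clock: 8.32
tcp_pos: [0.5903, -0.1478, 0.1622]
orientation: [0.001, 0.812, -0.583, -0.003]
wrist_force: [1.7, -0.1, 0.9]
finger_gap: 0.0
grip_force: 0.0
```

Run:
```python
from h import *
print(get_state()["tcp_pos"],get_state()["orientation"])
p=read_camera("top"); save(p,"t5.png",(190,115,320,255),4)
```

```text
[ 0.59031118 -0.14781366  0.16217324] [ 7.19991653e-04  8.12350613e-01 -5.83161641e-01 -2.90916139e-03]
```

View pics/t5.png

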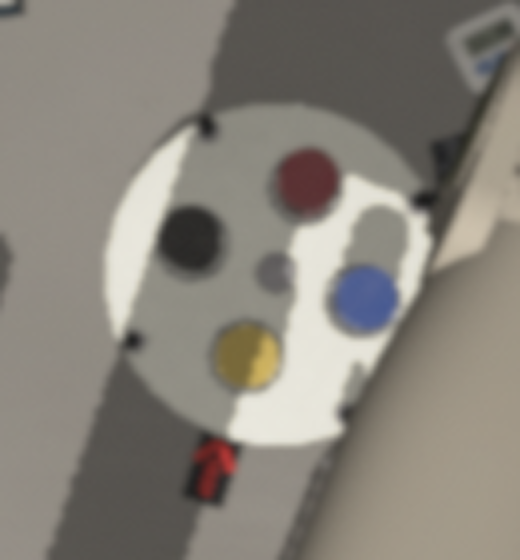

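Run:
```python
from h import *
C=np.array((.5651,-.0219)); p=read_camera("top")
for n,q,z,o in(("yel",(252,204),.102,0),("blk",(237.7,174.7),.106,90),("red",(266.5,161),.102,180),("blue",(281,190),.106,270),("peg",(223,200),.083,45),("peg",(241.5,146.7),.083,135),("peg",(296,165),.083,225)):
    v=ray(p,q,z)[:2]-C; print(n,np.linalg.norm(v).round(3),((np.degrees(np.arctan2(v[1],v[0]))+o)%360).round(1))
```

```text
yel 0.069 162.5
blk 0.068 162.5
red 0.066 162.0
blue 0.068 160.3
peg 0.121 162.0
peg 0.12 162.3
peg 0.123 161.1
```

Emit:
jog_arm([
  {"fingers":1,"slide":[0,0,-40],"angular":[0,0,0]},
  {"fingers":1,"slide":[20,0,-80],"angular":[0,0,0]},
  {"fingers":1,"slide":[60,0,-80],"angular":[0,0,0]},
  {"fingers":1,"slide":[100,0,-80],"angular":[0,0,0]},
  {"fingers":1,"slide":[140,0,-80],"angular":[0,0,0]},
  {"fingers":1,"slide":[150,0,-80],"angular":[0,0,0]},
  {"fingers":1,"slide":[150,0,-80],"angular":[0,0,0]},
])

```text
clock: 9.0
tcp_pos: [0.6408, -0.2941, 0.2417]
orientation: [0.0, 0.811, -0.585, -0.0]
wrist_force: [-0.5, 0.2, -0.1]
finger_gap: 0.0
grip_force: 0.0
```

```bash
python3 -c "
from h import *
print(abs(get_state()['qvel']).max()); print(hand_in())"
```

```text
0.06192096694381768
the job is handed in; nothing more can be done
None
```

I turned the carousel until the yellow jar stood at the front, measured within about 1° of the red arrow's line, then backed the arm clear and handed the job in; the hand-in gave no verdict.

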